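# Seal a sample plate: tray home, then hold the two start keys

### The job

Push the open plate tray of the white benchtop sealer fully home with your fingertips. Then press its two small start keys down together, one fingertip on each, keep both fully down for three seconds while the plate is sealed, and let go. Grasp nothing, do not press the large stop key, and leave the things standing around the sealer where they are.

Things in the scene. Friction and masses are not known exactly. Their poses are not given: they have to be found in the camera images.
- sealer: White benchtop plate sealer, fixed to the table, 310 mm deep (its x), 240 mm wide (its y). Origin: on the table under the machine, z up. Its x points from the front (the tray side, towards the robot) to the back, its y to the left. Low front deck: x -120 to 50 mm, top 90 mm high; behind it a head 140 mm high from x 50 to 190 mm. The front face of the deck is at x = -120 mm, with the tray in it.
- tray (a joint): How far the tray stands out of the sealer, in m: 0 is fully home (hard stop), at most 0.08. It slides along the sealer's x; pushing its front panel towards the sealer's +x closes it against about 3 N of friction, and it stays where it is left.
- tray_front (a point): Centre of the outer face of the tray's grey front panel (moves with the tray; axes as the sealer's). The panel is upright, 170 mm wide (y), 12 mm thick, and reaches from 15 to 77 mm above the table; this point is 46 mm above the table. The outer face looks to the sealer's -x; push on it towards +x. Behind the panel the tray carries a white-welled sample plate.
- key_left_top (a point): Centre of the top of the left start key (sealer's +y side): a round grey push button 26 mm across standing 11 mm proud of a black collar 42 mm across on the front deck; its top is 113 mm above the table, at x -70 mm, y +30 mm in the sealer's frame. The two start keys are alike and 60 mm apart, centre to centre, in a row along the sealer's y. They are pressed straight down.
- key_right_top (a point): Centre of the top of the right start key (sealer's -y side), the same button at x -70 mm, y -30 mm.
- key_left (a joint): Travel of the left start key in m: 0 is up, 0.007 fully down. A spring brings it back up; it begins to move at 1 N, and fully down takes 3.5 N (7 N for both keys together). It counts as pressed from 0.0045.
- key_right (a joint): Travel of the right start key, likewise.
- stop_key_top (a point): Centre of the top of the stop key, which is to be left alone: a larger round grey push button, 42 mm across, alone at the back left of the deck (x 12 mm, y +80 mm in the sealer's frame).
- stop_key (a joint): Travel of the stop key in m, 0 up, 0.006 fully down. To be left at 0.
- tube_rack: Loose orange tube rack, 60 x 100 mm, 58 mm high, with capped tubes; origin at the centre of its underside. Leave it alone. It, the tip box and the beaker stand on the table, to the front left, front right and left of the sealer, in any order.
- tip_box: Loose clear tip box with a red top, 75 x 110 mm, 61 mm high; origin at the centre of its underside. Leave it alone.
- beaker: Loose glass beaker, 68 mm across, 85 mm high; origin at the centre of its underside. Leave it alone.
- spray_bottle: Loose white spray bottle with a red head, 72 mm across, 186 mm high, right of the sealer; origin at the centre of its underside. Leave it alone.

How it is judged (in metres and radians):
On the way, in this order (a step that is already met when the one before it is completed fails the run):
1. the tray is fully home (within 4 mm) (value of joint tray below 0.004 m), for 0.1 s.
2. both start keys are held down together by the fingers (each at least 4.5 mm of 7 mm) for 2.5 s without a break, the tray home (value of joint each of key_left, key_right above 0.0045 m and contact force between the fingers and key_left above 0.5 N and contact force between the fingers and key_right above 0.5 N and value of joint tray below 0.004 m), for 2.5 s.
At the end, for the whole second after the job is handed in: The tray is home (within 4 mm), both start keys and the stop key are up again (within 1.5 mm), and no bystander is more than 20 mm from where it began (value of joint tray below 0.004 m and value of joint each of key_left, key_right, stop_key below 0.0015 m and distance of each of tube_rack, tip_box, beaker, spray_bottle from where it was at the start of the episode below 0.02 m); the robot touches nothing.
It fails at once if a start key is pressed while the tray is still open (value of joint tray above 0.006 m and value of joint any of key_left, key_right above 0.0045 m).
It fails at once if one start key is pressed down while the other is still up (not together) ((value of joint key_left above 0.0055 m and value of joint key_right below 0.001 m) or (value of joint key_right above 0.0055 m and value of joint key_left below 0.001 m)).
It fails at once if the stop key is pressed (value of joint stop_key above 0.003 m).
It fails at once if a bystander is lifted, carried or knocked out of its place (over 20 mm) (distance of any of tube_rack, tip_box, beaker, spray_bottle from where it was at the start of the episode above 0.02 m).
It also fails if it takes over 48 s, if anything falls off the work surface, if the arm or the gripper's body presses on something with over 40 N, if the wrist force passes 120 N, or if a joint passes its speed limit or range.

### The arm

A 6-joint arm with a two-finger parallel gripper is mounted at the origin on the work surface. World frame = base frame: x ahead of the robot, y to its left, z up, the work surface at z = 0. Lengths are in m, angles in degrees, forces in N, time in s.
With the tool pointing down it reaches from about 0.375 to 0.9 m from the base axis. Payload 3.1 kg.
Tool frame: the origin (TCP) lies at the very end of the fingers, on their centre line; the grasp point (between the pads) lies 19 mm behind it; x points along the fingers, z is the direction in which the jaws open and shut, and the axes are right-handed (so a half turn about x gives the same grasp; the last joint's range is limited). The gripper opens to 87 mm and grips with 3 to 60 N. Pads are 19 mm wide; open, the fingers measure 117 mm over their backs; the gripper's body (75 mm by 190 mm) begins 51 mm behind the grasp point.
Start: joints at [-82.764, 30.224, 82.088, -0, 67.689, -10.227], TCP at [0.188, -0.596, 0.223] pointing down, gripper open.
Joint ranges: [-176.69, 176.69], [-43.24, 126.21], [12.49, 139.97], [-82, 262], [0, 151.66], [-163.58, 163.58]. Speed limits (degrees/s): [159.86, 159.86, 180, 180, 180, 180].

### API

Orientations are given as a 3x3 rotation matrix whose columns are the frame's x, y, z axes.
In Python, from rig import bot gives the robot as it stands.
- The arm moves only by the tool send_rows, never from a script. Its arguments are lists of equal length, an entry for each row: "fingers": the opening, from 0 (shut) to 1 (fully open); "dp": the shift along the world's x, y, z in mm, a list of three; "turn": the turn, a rotation vector about the world's x, y, z in rad, a list of three. In form: {"fingers": [fingers, ...], "dp": [[tx, ty, tz], ...], "turn": [[rx, ry, rz], ...]}. A call has 1 to 10 rows; each row is the pose to reach, as a shift and turn from the pose measured when the call began; what a row does not reach only later rows make up. A row lasts 1/12 s, in which the tool goes at most 41.7 mm and 7.16 degrees, less where a joint would pass 70% of its speed; a pose out of reach is approached as far as the arm can. A call with a gripper value outside its range is refused whole. The fingers move at their own pace and stop on an object; the grip force is fixed at half the most. Time passes only in rows, so rows that repeat a pose let the fingers close. It gives the time, the measured TCP pose, the force and the opening at its end, in the units of the state.
- bot.read_state(): the state, without advancing time (a new reading comes with each control period).
- bot.capture(name): name is "scene" or "top" or "wrist"; returns a dict with "img" (480x640x3 uint8, blue, green, red), "z_map" (480x640 float32, m along the optical axis (not along the pixel's ray), 0 where there is no reading), "mtx" (3x3 intrinsics, pixels), "origin" and "orientation" of the camera in the world; the wrist camera has in their place "hand_eye" (4x4, takes a point from camera to tool coordinates, whose origin is the TCP and whose axes are the tool frame's). Camera axes: x right, y up, looking along -z (the intrinsics and any distortion apply to the point x, -y, -z); pixel columns grow to the right and rows downward; lengths in m; the calibration is good to about 2 mm. A picture is of the moment at which its call begins: read the wrist's pose just before it.
- bot.hand_in(): hands the job in, once; it reports no verdict.
The state is a dict: "time_s": time; "joint_positions": joint angles; "qvel": joint speeds; "tau": joint torques, N m; "position": TCP position; "tcp_rot": TCP orientation; "force": force on the tool from outside, world axes, zero at the start; "moment": the same for the moment, N m; "opening": opening from 0.0 (shut) to 1.0 (fully open).
Only numpy, scipy, OpenCV 4.12 (cv2) and the standard library are available. Lean on these libraries where they do the work, as an engineer would, in place of code of your own. Each camera call takes 0.05 s, during which the arm holds its last target.

## Working session

There is one attempt and no reset: what is moved stays moved. The work goes in short steps, Python scripts to look and compute and a tool call to move; the robot and the scene stay as the last step left them, time stands still between calls to the robot, and variables do not carry over. Pictures are saved under pics/ and viewed, and the job is handed in when it is done.

Besides the shell and the picture viewer there is one more tool, called after "Emit:" as name(argument=value, ...) on one line, values as JSON. send_rows: Moves the arm, as the interface text tells. Its arguments: {"type":"object","properties":{"fingers":{"type":"array","items":{"type":"number"}},"dp":{"type":"array","items":{"type":"array","items":{"type":"number"}}},"turn":{"type":"array","items":{"type":"array","items":{"type":"number"}}}},"required":["fingers","dp","turn"]}

```bash
mkdir -p pics; ls; cat > h.py <<'E'
from rig import bot
import numpy as np, cv2
def cap(n,save):
    st=bot.read_state(); c=bot.capture(n); cv2.imwrite('pics/'+save,c['img']); 
    if n=='wrist':
        T=np.eye(4);T[:3,:3]=np.array(st['tcp_rot']);T[:3,3]=st['position'];M=T@np.array(c['hand_eye'])
    else:
        M=np.eye(4);M[:3,:3]=np.array(c['orientation']);M[:3,3]=c['origin']
    np.savez('pics/'+save[:-4],z=c['z_map'],K=c['mtx'],M=M,img=c['img']);return c
def pt(f,u,v,z=None):
    d=np.load('pics/'+f+'.npz');K=d['K'];M=d['M']
    if z is None:
        dd=np.median(d['z'][v-1:v+2,u-1:u+2]); p=np.array([(u-K[0,2])/K[0,0]*dd,-(v-K[1,2])/K[1,1]*dd,-dd]); return M[:3,:3]@p+M[:3,3]
    r=M[:3,:3]@np.array([(u-K[0,2])/K[0,0],-(v-K[1,2])/K[1,1],-1]);o=M[:3,3];return o+r*(z-o[2])/r[2]
E
python3 - <<'E'
from h import *
print(bot.read_state())
for n in('scene','top','wrist'):
    c=cap(n,n+'0.png');print(n,[k for k in c],c['mtx'])
E
```

```text
pics
{'time_s': 0.0, 'joint_positions': array([-8.27638410e+01,  3.02800409e+01,  8.21571085e+01,  1.96959994e-04,
        6.76878168e+01, -1.02265380e+01]), 'qvel': array([-0.03384845, -0.0579124 , -0.05459654,  0.01557795, -0.0668729 ,
       -0.07662255]), 'tau': array([-5.67322513e-04, -4.40046394e+01, -1.76589417e+01,  6.33421121e-02,
        5.82394504e-02, -1.68278493e-04]), 'position': array([ 0.18749603, -0.59544404,  0.22155609]), 'tcp_rot': array([[-2.71571053e-04,  9.53912972e-01,  3.00083269e-01],
       [ 2.16409800e-03,  3.00083138e-01, -9.53910597e-01],
       [-9.99997621e-01,  3.90355097e-04, -2.14585505e-03]]), 'force': array([ 0.03620354,  0.22123526, -0.27266232]), 'moment': array([ 0.00364546,  0.02696059, -0.01467971]), 'opening': 0.9979028746441974}
scene ['img', 'z_map', 'mtx', 'origin', 'orientation'] [[565.81754282   0.         306.75854717]
 [  0.         565.81754282 240.01693117]
 [  0.           0.           1.        ]]
top ['img', 'z_map', 'mtx', 'origin', 'orientation'] [[580.21765087   0.         328.72166218]
 [  0.         580.21765087 242.38836542]
 [  0.           0.           1.        ]]
wrist ['img', 'z_map', 'mtx', 'hand_eye'] [[402.28916617   0.         319.95486601]
 [  0.         402.28916617 235.58435275]
 [  0.           0.           1.        ]]
```

View pics/scene0.png

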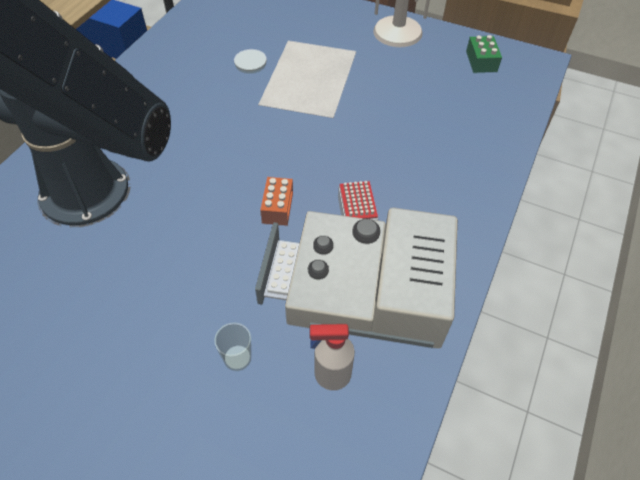

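View pics/top0.png

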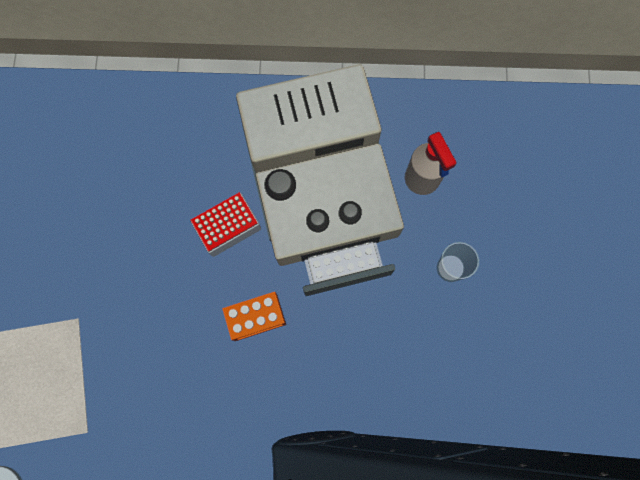

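View pics/wrist0.png

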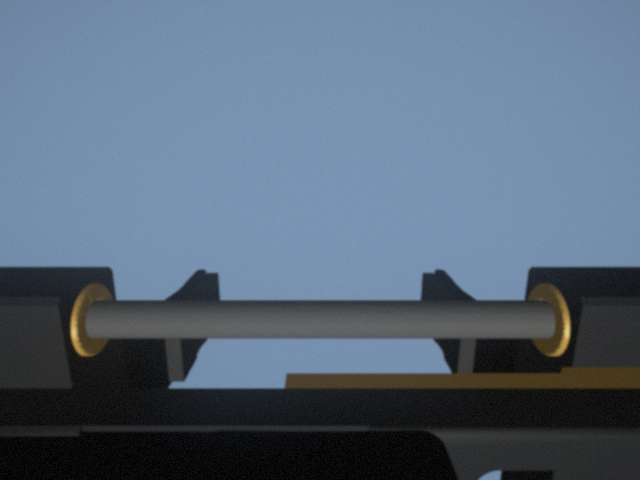

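The top view shows the start keys at about (317,219) and (350,212), the stop key at (280,184), and the tray panel from (304,289) to (394,268). The rack at (255,316) and the beaker at (459,262) stand either side in front.

```bash
python3 - <<'E'
from h import *
for (u,v) in [(317,219),(350,212),(280,183),(255,316),(225,222),(349,280),(305,291),(393,270),(452,268),(459,246),(277,262),(402,232),(258,166),(381,148)]:
    print(u,v,pt('top0',u,v).round(4))
i=cv2.imread('pics/top0.png')[140:340,220:480]; cv2.imwrite('pics/topcrop.png',cv2.resize(i,None,fx=3,fy=3,interpolation=cv2.INTER_CUBIC))
for (u,v) in [(317.5,219.5),(350,212)]: print(pt('top0',u,v,.113))
E
```

```text
317 219 [0.6116 0.0472 0.1134]
350 212 [ 0.6256 -0.0108  0.1153]
280 183 [0.6765 0.1158 0.1121]
255 316 [0.4432 0.1551 0.0504]
225 222 [0.6167 0.2211 0.0509]
349 280 [ 0.5101 -0.0129  0.0766]
305 291 [0.4882 0.0652 0.0749]
393 270 [ 0.5315 -0.0922  0.0714]
452 268 [ 0.5505 -0.2134  0.0023]
459 246 [ 0.5806 -0.2134  0.066 ]
277 262 [0.546  0.1213 0.0372]
402 232 [ 0.6193 -0.1169  0.0009]
258 166 [0.7075 0.157  0.1117]
381 148 [ 0.7588 -0.0668  0.0859]
[0.61084216 0.04625587 0.113     ]
[ 0.62626497 -0.01083972  0.113     ]
```

View pics/topcrop.png

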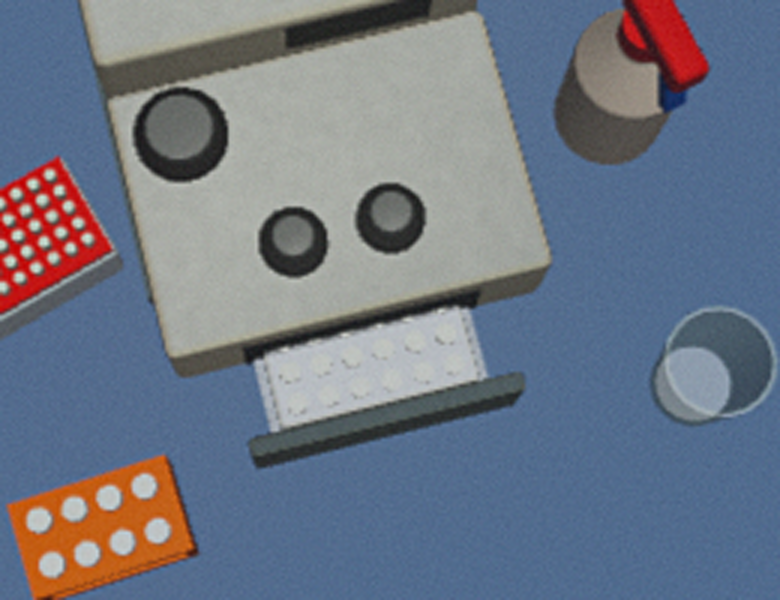

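```bash
python3 - <<'E'
from h import *
d=np.load('pics/top0.npz');img=d['img'];print(img.shape)
L=pt('top0',220+294.5/3-.33,140+236/3-.33,.113);R=pt('top0',220+391/3-.33,140+211/3-.33,.113)
print(L,R,np.linalg.norm(L-R))
# depth blob
K=d['K'];M=d['M'];v,u=np.mgrid[0:480,0:640];z=d['z']
P=np.stack([(u-K[0,2])/K[0,0]*z,-(v-K[1,2])/K[1,1]*z,-z],-1)@M[:3,:3].T+M[:3,3]
for c in (L,R):
    m=(np.hypot(P[...,0]-c[0],P[...,1]-c[1])<.024)&(P[...,2]>.108)&(P[...,2]<.12)
    q=P[m];print(m.sum(),q.mean(0),(q.min(0)+q.max(0))/2)
    pix=(u[m].mean(),v[m].mean());print(pix,np.median(q[:,2]))
m=(P[...,2]>.085)&(P[...,2]<.096)&(P[...,0]>.5)&(abs(P[...,1])<.2)
r=cv2.minAreaRect(P[m][:,:2].astype(np.float32)*1000);print('deck',r)
m=(P[...,2]>.07)&(P[...,2]<.081)&(P[...,0]>.45)&(P[...,0]<.56)&(abs(P[...,1])<.12)
r=cv2.minAreaRect(P[m][:,:2].astype(np.float32)*1000);print('panel',r,P[m].mean(0),cv2.boxPoints(r))
E
```

```text
(480, 640, 3)
[0.61298017 0.04573268 0.113     ] [ 0.62992729 -0.01076516  0.113     ] 0.058984831270047805
160 [0.61253514 0.04718843 0.11289791] [0.61274962 0.04723774 0.11269998]
(np.float64(317.00625), np.float64(218.575)) 0.11291407548254734
160 [ 0.62881514 -0.0104033   0.11279026] [ 0.62917576 -0.01076153  0.11289835]
(np.float64(349.78125), np.float64(210.6375)) 0.11281530579093157
deck ((626.1656494140625, -17.228836059570312), (271.1415100097656, 338.26763916015625), 9.666509628295898)
panel ((535.9700927734375, 11.134628295898438), (68.5564956665039, 203.1276092529297), 14.714694023132324) [ 0.51675043 -0.00532829  0.07643438] [[477.01825 100.66053]
 [528.6139  -95.80503]
 [594.92194 -78.39127]
 [543.3263  118.07429]]
```

Emit:
send_rows(fingers=[0.57,0.57,0.57,0.57,0.57,0.57,0.57,0.57,0.57,0.57], dp=[[24,27,0],[48,54,0],[72,82,0],[96,109,0],[120,136,0],[144,164,0],[168,192,0],[190,220,0],[210,250,0],[220,285,0]], turn=[[0,0,-0.01],[0,0,-0.02],[0,0,-0.031],[0,0,-0.031],[0,0,-0.031],[0,0,-0.031],[0,0,-0.031],[0,0,-0.031],[0,0,-0.031],[0,0,-0.031]])

```text
time_s: 0.98
position: [0.4098, -0.3102, 0.2218]
tcp_rot: [[0.002, 0.963, 0.271], [-0.0, 0.271, -0.963], [-1.0, 0.002, 0.001]]
force: [0.7, -0.9, -0.8]
opening: 0.575
```

Now I move above the pre-push point at (0.448, -0.032).

Emit:
send_rows(fingers=[0.57,0.57,0.57,0.57,0.57,0.57,0.57,0.57,0.57,0.57], dp=[[5,36,0],[10,72,0],[15,108,0],[20,144,0],[25,180,0],[30,216,0],[35,250,0],[38,278,0],[38,278,0],[38,278,0]], turn=[[0,0,0],[0,0,0],[0,0,0],[0,0,0],[0,0,0],[0,0,0],[0,0,0],[0,0,0],[0,0,0],[0,0,0]])

```text
time_s: 1.82
position: [0.4475, -0.031, 0.2218]
tcp_rot: [[0.002, 0.962, 0.274], [-0.0, 0.274, -0.962], [-1.0, 0.001, 0.001]]
force: [0.3, -0.6, 0.0]
opening: 0.572
```

```bash
python3 - <<'E'
from h import *
s=bot.read_state();print(s['position'],s['tcp_rot'],s['opening'],s['force'])
cap('wrist','wrist1.png')
E
```

```text
[ 0.44753005 -0.03097269  0.22179626] [[ 1.60633891e-03  9.61702925e-01  2.74089225e-01]
 [-2.87161163e-04  2.74090011e-01 -9.61704000e-01]
 [-9.99998669e-01  1.46611478e-03  7.16445180e-04]] 0.5722521411862936 [ 0.34600729 -0.60998853  0.03189171]
```

View pics/wrist1.png

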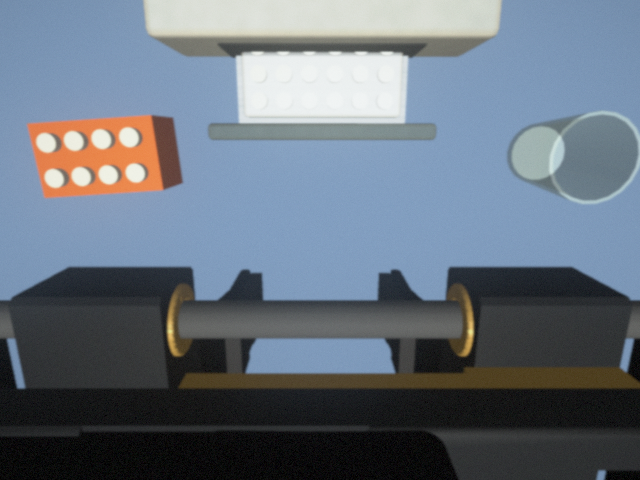

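The panel sits level in the image (row 131, columns 209–436), so the yaw matches. Next I'll measure the panel face and check where the camera mount is.

```bash
python3 - <<'E'
from h import *
c=bot.capture('wrist');print(np.array(c['hand_eye']).round(3))
a=np.array([.9615,.2745]);b=np.array([-.2745,.9615])
t=np.array([0.4475,-0.031])
for u,v in[(212,138),(322,138),(433,138)]:
    p=pt('wrist1',u,v-3,.077);p2=pt('wrist1',u,v-5)
    print(p,p2,(p2[:2]-t)@a,(p2[:2]-t)@b)
for u,v in [(323,138)]: p=pt('wrist1',u,v,.077);print((p[:2]-t)@a)
E
```

```text
[[ 0.002  0.246 -0.969 -0.162]
 [-0.     0.969  0.246  0.068]
 [ 1.    -0.     0.002  0.001]
 [ 0.     0.     0.     1.   ]]
[0.48996271 0.06345178 0.077     ] [0.49137937 0.0637149  0.0771566 ] 0.06818925433664953 0.07902348449665009
[ 0.51228299 -0.0148732   0.077     ] [ 0.51366187 -0.01447807  0.07707773] 0.06814991141655488 -0.0022756013623085863
[ 0.53479584 -0.09387394  0.077     ] [ 0.53619893 -0.09355895  0.07633561] 0.06811159301837981 -0.08449828435648155
0.06455728918098645
```

Emit:
send_rows(fingers=[0.57,0.57,0.57,0.57,0.57,0.57,0.57,0.57], dp=[[0,0,-35],[0,0,-70],[0,0,-105],[0,0,-140],[0,0,-165],[0,0,-170],[0,0,-170],[0,0,-170]], turn=[[0,0,0],[0,0,0],[0,0,0],[0,0,0],[0,0,0],[0,0,0],[0,0,0],[0,0,0]])

```text
time_s: 2.58
position: [0.4485, -0.0339, 0.0523]
tcp_rot: [[0.003, 0.963, 0.269], [-0.001, 0.269, -0.963], [-1.0, 0.002, 0.002]]
force: [0.4, -0.5, 0.3]
opening: 0.575
```

Emit:
send_rows(fingers=[0.57,0.57,0.57,0.57,0.57,0.57,0.57,0.57,0.57,0.57], dp=[[9.6,2.7,0],[19.2,5.5,0],[28.8,8.2,0],[38.5,11,0],[48,13.7,0],[57.7,16.5,0],[67.3,19.2,0],[76.9,22,0],[81.7,23.3,0],[81.7,23.3,0]], turn=[[0,0,0],[0,0,0],[0,0,0],[0,0,0],[0,0,0],[0,0,0],[0,0,0],[0,0,0],[0,0,0],[0,0,0]])

```text
time_s: 3.42
position: [0.5319, -0.0101, 0.0521]
tcp_rot: [[0.005, 0.963, 0.269], [-0.001, 0.269, -0.963], [-1.0, 0.004, 0.002]]
force: [0.1, 0.1, -0.0]
opening: 0.571
```

Emit:
send_rows(fingers=[0.57,0.57,0.57,0.57,0.57,0.57], dp=[[3.8,1.1,0],[7.7,2.2,0],[11.5,3.3,0],[15.4,4.4,0],[17.3,4.9,0],[17.3,4.9,0]], turn=[[0,0,0],[0,0,0],[0,0,0],[0,0,0],[0,0,0],[0,0,0]])

```text
time_s: 3.92
position: [0.5497, -0.005, 0.052]
tcp_rot: [[0.005, 0.963, 0.269], [-0.001, 0.269, -0.963], [-1.0, 0.005, 0.002]]
force: [-1.9, 1.5, -0.3]
opening: 0.568
```

```bash
python3 - <<'E'
from h import *
s=bot.read_state();print(s['position'],s['force'])
cap('scene','s2.png')
i=cv2.imread('pics/s2.png')[160:400,180:480]; cv2.imwrite('pics/s2c.png',cv2.resize(i,None,fx=2.5,fy=2.5,interpolation=cv2.INTER_CUBIC))
E
```

```text
[ 0.54968049 -0.00495161  0.05196364] [-1.92327329  1.50447515 -0.28468519]
```

View pics/s2c.png

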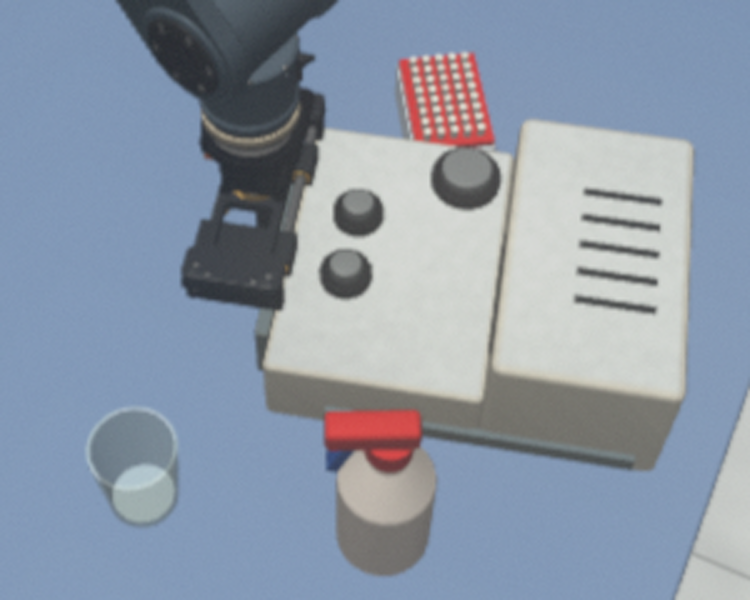

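The panel is nearly against the deck. I'll keep going gently until it reaches the stop.

Emit:
send_rows(fingers=[0.57,0.57,0.57,0.57], dp=[[2,0.5,0],[3.8,1.1,0],[5.8,1.6,0],[5.8,1.6,0]], turn=[[0,0,0],[0,0,0],[0,0,0],[0,0,0]])

```text
time_s: 4.3
position: [0.5513, -0.0045, 0.052]
tcp_rot: [[-0.004, 0.962, 0.272], [-0.002, 0.272, -0.962], [-1.0, -0.004, 0.001]]
force: [-9.6, -6.8, 6.6]
opening: 0.567
```

Emit:
send_rows(fingers=[0.57,0.57,0.57,0.57], dp=[[2,0.5,0],[3.8,1.1,0],[3.8,1.1,0],[3.8,1.1,0]], turn=[[0,0,0],[0,0,0],[0,0,0],[0,0,0]])

```text
time_s: 4.63
position: [0.5512, -0.0045, 0.0521]
tcp_rot: [[-0.012, 0.962, 0.273], [-0.003, 0.273, -0.962], [-1.0, -0.013, 0.0]]
force: [-10.1, -7.4, 5.7]
opening: 0.57
```

Emit:
send_rows(fingers=[0.57,0.57,0.57,0.57], dp=[[4,1.1,0],[7.7,2.2,0],[9.6,2.7,0],[9.6,2.7,0]], turn=[[0,0.01,0],[0,0.01,0],[0,0.01,0],[0,0.01,0]])

```text
time_s: 4.97
position: [0.5507, -0.0042, 0.0522]
tcp_rot: [[-0.044, 0.96, 0.275], [-0.007, 0.275, -0.961], [-0.999, -0.044, -0.006]]
force: [-20.2, -13.3, 15.2]
opening: 0.573
```

Emit:
send_rows(fingers=[0.57,0.57,0.57,0.57,0.57,0.57,0.57,0.57,0.57,0.57], dp=[[-10,-2.8,0],[-25,-7,0],[-45,-12,0],[-70,-20,0],[-70,-20,30],[-70,-20,65],[-70,-20,100],[-70,-20,135],[-70,-20,160],[-70,-20,160]], turn=[[0,0,0],[0,0,0],[0,0,0],[0,0,0],[0,0,0],[0,0,0],[0,0,0],[0,0,0],[0,0,0],[0,0,0]])

```text
time_s: 5.8
position: [0.4859, -0.0254, 0.218]
tcp_rot: [[-0.028, 0.961, 0.275], [-0.011, 0.275, -0.961], [-1.0, -0.03, 0.002]]
force: [0.4, -0.4, 0.9]
opening: 0.568
```

```bash
python3 - <<'E'
from h import *
s=bot.read_state();print(s['position'],s['tcp_rot'],s['force'])
cap('wrist','w3.png');cap('top','t3.png')
i=cv2.imread('pics/t3.png')[140:340,220:480]; cv2.imwrite('pics/t3c.png',cv2.resize(i,None,fx=3,fy=3,interpolation=cv2.INTER_CUBIC))
E
```

```text
[ 0.48594227 -0.02544307  0.2180309 ] [[-0.02840432  0.96100286  0.27507582]
 [-0.01053371  0.2748838  -0.96141975]
 [-0.99954101 -0.03020605  0.00231504]] [ 0.3810283  -0.40029738  0.857418  ]
```

View pics/w3.png

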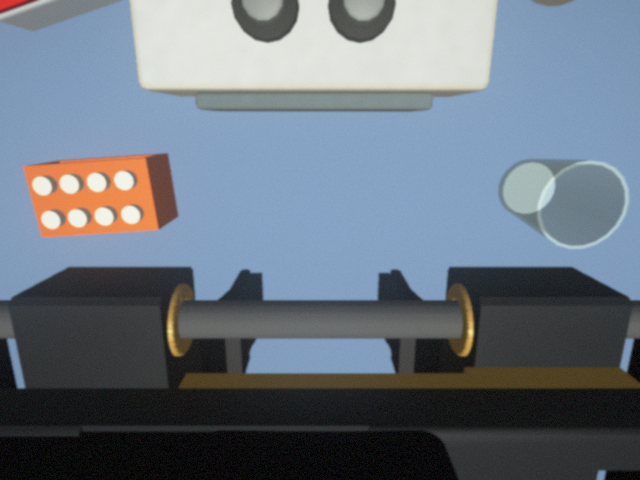

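View pics/t3c.png

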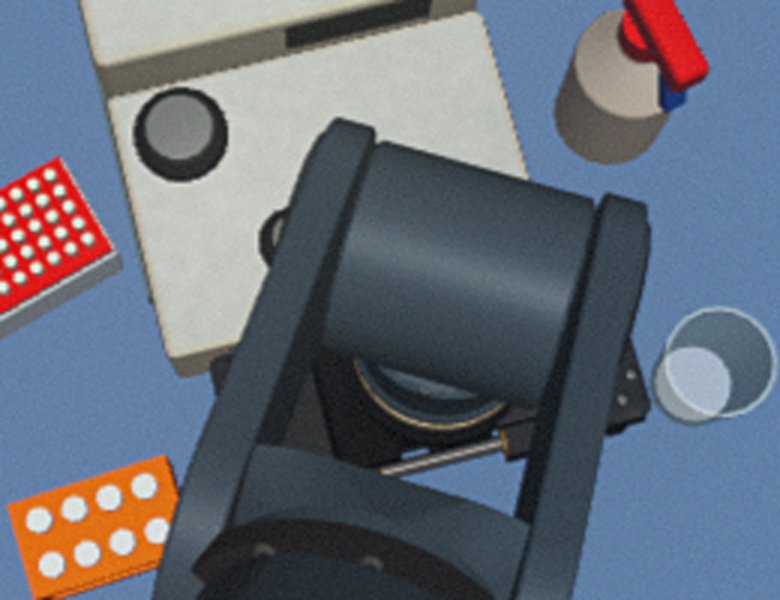

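The tray is home: the panel sits against the deck at rows 92–110, and it held firm under over 20 N. I'll level the tool and rise so I can measure the keys from the wrist camera.

Emit:
send_rows(fingers=[0.57,0.57,0.57,0.57,0.57,0.57], dp=[[-10,0,30],[-20,0,60],[-30,0,90],[-30,0,90],[-30,0,90],[-30,0,90]], turn=[[0.0105,-0.028,0],[0.0105,-0.028,0],[0.0105,-0.028,0],[0.0105,-0.028,0],[0.0105,-0.028,0],[0.0105,-0.028,0]])

```text
time_s: 6.4
position: [0.452, -0.0244, 0.3021]
tcp_rot: [[-0.012, 0.961, 0.275], [0.003, 0.275, -0.961], [-1.0, -0.011, -0.007]]
force: [-0.4, 0.2, -0.8]
opening: 0.567
```

```bash
python3 - <<'E'
from h import *
s=bot.read_state();print(s['position'],s['tcp_rot'],s['force'])
cap('wrist','w4.png')
E
```

```text
[ 0.45197535 -0.02444276  0.30212203] [[-0.01243531  0.96138092  0.27494017]
 [ 0.00333995  0.27499983 -0.96143847]
 [-0.9999171  -0.0110375  -0.00663067]] [-0.40659439  0.22721789 -0.82707803]
```

View pics/w4.png

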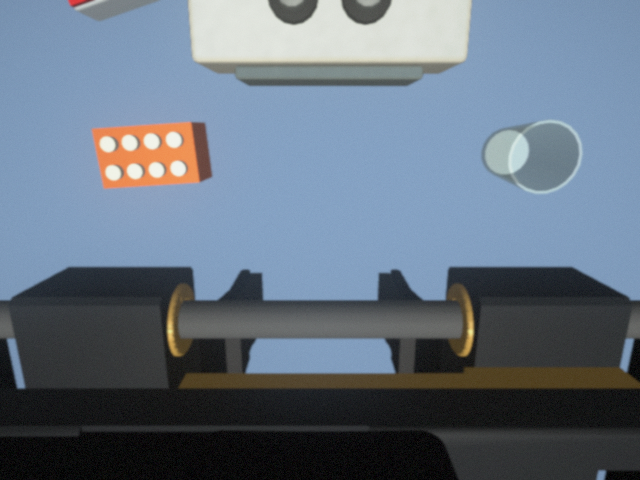

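Emit:
send_rows(fingers=[0.57,0.57,0.57,0.57,0.57,0.57], dp=[[20,5,-20],[40,11,-40],[60,17,-60],[70,20,-80],[70,20,-80],[70,20,-80]], turn=[[-0.0033,-0.0124,0],[-0.0033,-0.0124,0],[-0.0033,-0.0124,0],[-0.0033,-0.0124,0],[-0.0033,-0.0124,0],[-0.0033,-0.0124,0]])

```text
time_s: 6.95
position: [0.5203, -0.0039, 0.2189]
tcp_rot: [[-0.008, 0.961, 0.276], [0.002, 0.276, -0.961], [-1.0, -0.007, -0.004]]
force: [-0.2, -0.1, 0.4]
opening: 0.569
```

```bash
python3 - <<'E'
from h import *
s=bot.read_state();print(s['position'],s['tcp_rot'],s['force'])
cap('wrist','w5.png')
E
```

```text
[ 0.52028896 -0.00388857  0.21894872] [[-0.00805417  0.96120395  0.27572106]
 [ 0.00176437  0.27574324 -0.96122971]
 [-0.99996601 -0.00725543 -0.00391681]] [-0.24236865 -0.05850407  0.36579196]
```

View pics/w5.png

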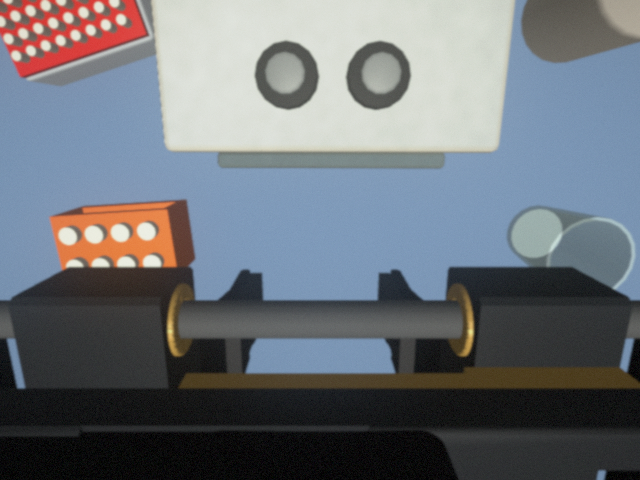

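The key tops appear at about (285,73) and (382,73).

```bash
python3 - <<'E'
from h import *
i=cv2.imread('pics/w5.png')[20:130,230:430]; cv2.imwrite('pics/w5c.png',cv2.resize(i,None,fx=4,fy=4,interpolation=cv2.INTER_CUBIC))
d=np.load('pics/w5.npz');K=d['K'];M=d['M'];v,u=np.mgrid[0:480,0:640];z=d['z']
P=np.stack([(u-K[0,2])/K[0,0]*z,-(v-K[1,2])/K[1,1]*z,-z],-1)@M[:3,:3].T+M[:3,3]
st=np.array([0.52029,-.00389]);a=np.array([.9612,.2757]);b=np.array([-.2757,.9612])
cs=[]
for c in ((285,73),(382,73)):
    m=(np.hypot(u-c[0],v-c[1])<35)&(P[...,2]>.1085)&(P[...,2]<.118)
    q=P[m];cc,r=cv2.minEnclosingCircle(q[:,:2].astype(np.float32)*1000);print(m.sum(),u[m].mean(),v[m].mean(),q.mean(0),cc,r,np.median(q[:,2]))
    cs.append(q.mean(0)[:2]); print('rel',(cs[-1]-st)@a,(cs[-1]-st)@b)
m=(cs[0]+cs[1])/2;print(m,m-st,cs[0]-cs[1],np.linalg.norm(cs[0]-cs[1]))
E
```

```text
1385 284.3285198555957 73.02960288808664 [0.61350937 0.04562715 0.1126074 ] (613.6907348632812, 45.9332275390625) 12.955648422241211 0.11271377365330171
rel 0.10325433720419827 0.021895306940052043
1379 379.63886874546773 73.17693981145757 [ 0.62975    -0.01143172  0.11253424] (629.966064453125, -11.685025215148926) 12.88759994506836 0.11262736261727446
rel 0.10313370501088745 -0.03742722215915931
[0.62162969 0.01709772] [0.10133969 0.02098772] [-0.01624063  0.05705887] 0.05932514553660151
```

View pics/w5c.png

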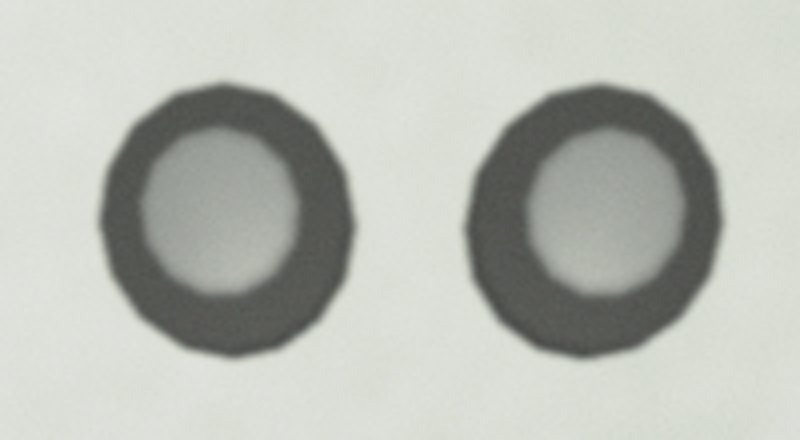

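Both cameras agree to about 1 mm on the key midpoint, (0.6215, 0.0172). I'll hover over it at about z 0.135.

Emit:
send_rows(fingers=[0.57,0.57,0.57,0.57,0.57,0.57,0.57,0.57,0.57], dp=[[25,5,0],[50,10,0],[75,15,0],[101,21,-10],[101,21,-35],[101,21,-60],[101,21,-79],[101,21,-84],[101,21,-84]], turn=[[-0.0018,-0.008,0],[-0.0018,-0.008,0],[-0.0018,-0.008,0],[-0.0018,-0.008,0],[-0.0018,-0.008,0],[-0.0018,-0.008,0],[-0.0018,-0.008,0],[-0.0018,-0.008,0],[-0.0018,-0.008,0]])

```text
time_s: 7.75
position: [0.6204, 0.0167, 0.1357]
tcp_rot: [[-0.0, 0.961, 0.275], [-0.0, 0.275, -0.961], [-1.0, -0.0, 0.0]]
force: [-0.1, -0.1, 0.3]
opening: 0.567
```

```bash
python3 - <<'E'
from h import *
s=bot.read_state();print(s['position'],s['tcp_rot'],s['force'],s['opening'])
cap('scene','s6.png');cap('wrist','w6.png')
i=cv2.imread('pics/s6.png')[180:340,240:440]; cv2.imwrite('pics/s6c.png',cv2.resize(i,None,fx=3.5,fy=3.5,interpolation=cv2.INTER_CUBIC))
E
```

```text
[0.62041324 0.01666609 0.13568537] [[-6.35891424e-05  9.61446269e-01  2.74992849e-01]
 [-3.34642210e-04  2.74992814e-01 -9.61446223e-01]
 [-9.99999942e-01 -1.53161756e-04  3.04253947e-04]] [-0.14165473 -0.07584062  0.34029185] 0.5671876682765815
```

View pics/s6c.png

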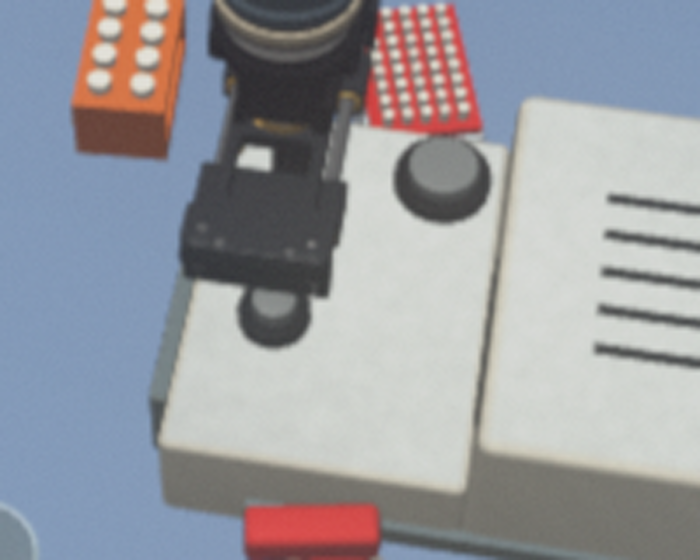

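View pics/w6.png

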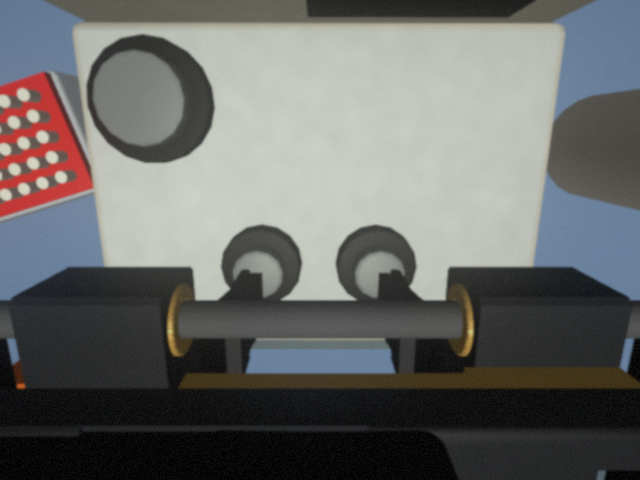

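Both fingertips line up over the key centres: tips at columns ~250 and ~390, the same midpoint as the keys and about 59 mm apart. Pressing down gradually.

Emit:
send_rows(fingers=[0.57,0.57,0.57,0.57,0.57,0.57,0.57], dp=[[1,0.5,-8],[1,0.5,-16],[1,0.5,-20],[1,0.5,-23],[1,0.5,-25],[1,0.5,-26],[1,0.5,-26]], turn=[[0,0,0],[0,0,0],[0,0,0],[0,0,0],[0,0,0],[0,0,0],[0,0,0]])

```text
time_s: 8.43
position: [0.6231, 0.017, 0.112]
tcp_rot: [[0.004, 0.961, 0.275], [-0.001, 0.275, -0.961], [-1.0, 0.004, 0.002]]
force: [-0.7, 0.0, 2.9]
opening: 0.571
```

Emit:
send_rows(fingers=[0.57,0.57,0.57,0.57,0.57,0.57], dp=[[-1,0,-3],[-1,0,-6],[-1,0,-8],[-1,0,-10],[-1,0,-10],[-1,0,-10]], turn=[[0,-0.004,0],[0,-0.004,0],[0,-0.004,0],[0,-0.004,0],[0,-0.004,0],[0,-0.004,0]])

```text
time_s: 8.93
position: [0.6233, 0.017, 0.1062]
tcp_rot: [[0.012, 0.961, 0.275], [-0.001, 0.275, -0.961], [-1.0, 0.011, 0.005]]
force: [-5.0, -0.1, 23.0]
opening: 0.569
```

Bottomed at z 0.1062, which is 7 mm of travel, with 23 N upward. Holding.

Emit:
send_rows(fingers=[0.57,0.57,0.57,0.57,0.57,0.57,0.57,0.57,0.57,0.57], dp=[[-1,0,-3.5],[-1,0,-3.5],[-1,0,-3.5],[-1,0,-3.5],[-1,0,-3.5],[-1,0,-3.5],[-1,0,-3.5],[-1,0,-3.5],[-1,0,-3.5],[-1,0,-3.5]], turn=[[0,0,0],[0,0,0],[0,0,0],[0,0,0],[0,0,0],[0,0,0],[0,0,0],[0,0,0],[0,0,0],[0,0,0]])

```text
time_s: 9.77
position: [0.6233, 0.017, 0.1063]
tcp_rot: [[0.016, 0.961, 0.275], [-0.002, 0.275, -0.961], [-1.0, 0.014, 0.006]]
force: [-4.3, 0.8, 19.1]
opening: 0.568
```

```bash
python3 - <<'E'
from h import *
s=bot.read_state();print(s['position'],s['force'],s['moment'],s['time_s'])
cap('wrist','w7.png')
i=cv2.imread('pics/w7.png')[200:360,160:480]; cv2.imwrite('pics/w7c.png',cv2.resize(i,None,fx=2.4,fy=2.4,interpolation=cv2.INTER_CUBIC))
E
```

```text
[0.62334437 0.01699165 0.10629711] [-4.32961566  0.82274035 19.10951521] [0.38955241 0.956182   0.03787297] 9.7667
```

View pics/w7c.png

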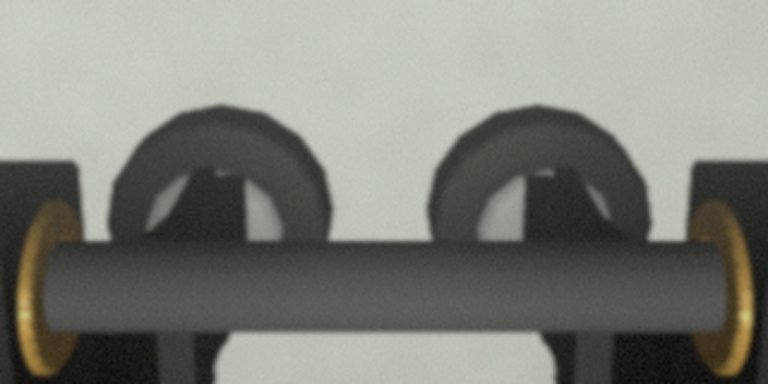

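Each fingertip is centred on its key and both keys are down, level with each other. I'll keep holding for more than 3 s in total.

Emit:
send_rows(fingers=[0.57,0.57,0.57,0.57,0.57,0.57,0.57,0.57,0.57,0.57], dp=[[0,0,-3.5],[0,0,-3.5],[0,0,-3.5],[0,0,-3.5],[0,0,-3.5],[0,0,-3.5],[0,0,-3.5],[0,0,-3.5],[0,0,-3.5],[0,0,-3.5]], turn=[[0,0,0],[0,0,0],[0,0,0],[0,0,0],[0,0,0],[0,0,0],[0,0,0],[0,0,0],[0,0,0],[0,0,0]])

```text
time_s: 10.65
position: [0.6234, 0.017, 0.1063]
tcp_rot: [[0.017, 0.961, 0.275], [-0.002, 0.275, -0.961], [-1.0, 0.016, 0.006]]
force: [-6.0, 0.4, 20.6]
opening: 0.572
```

Emit:
send_rows(fingers=[0.57,0.57,0.57,0.57,0.57,0.57,0.57,0.57,0.57,0.57], dp=[[0,0,-3.5],[0,0,-3.5],[0,0,-3.5],[0,0,-3.5],[0,0,-3.5],[0,0,-3.5],[0,0,-3.5],[0,0,-3.5],[0,0,-3.5],[0,0,-3.5]], turn=[[0,0,0],[0,0,0],[0,0,0],[0,0,0],[0,0,0],[0,0,0],[0,0,0],[0,0,0],[0,0,0],[0,0,0]])

```text
time_s: 11.48
position: [0.6233, 0.017, 0.1062]
tcp_rot: [[0.018, 0.961, 0.275], [-0.002, 0.275, -0.961], [-1.0, 0.017, 0.007]]
force: [-5.0, 0.4, 20.8]
opening: 0.573
```

Emit:
send_rows(fingers=[0.57,0.57,0.57,0.57,0.57,0.57,0.57,0.57,0.57,0.57], dp=[[0,0,-3.5],[0,0,-3.5],[0,0,-3.5],[0,0,-3.5],[0,0,-3.5],[0,0,-3.5],[0,0,-3.5],[0,0,-3.5],[0,0,-3.5],[0,0,-3.5]], turn=[[0,0,0],[0,0,0],[0,0,0],[0,0,0],[0,0,0],[0,0,0],[0,0,0],[0,0,0],[0,0,0],[0,0,0]])

```text
time_s: 12.32
position: [0.6234, 0.017, 0.1063]
tcp_rot: [[0.019, 0.961, 0.275], [-0.002, 0.275, -0.961], [-1.0, 0.018, 0.007]]
force: [-5.4, -0.1, 21.0]
opening: 0.573
```

Held from about 8.9 to 12.3 s. Releasing straight up, then backing away.

Emit:
send_rows(fingers=[0.57,0.57,0.57,0.57,0.57,0.57,0.57,0.57,0.57,0.57], dp=[[0,0,3],[0,0,8],[0,0,15],[0,0,30],[0,0,60],[0,0,90],[0,0,120],[-30,-9,140],[-60,-18,150],[-90,-27,150]], turn=[[0,0,0],[0,0,0],[0,0,0],[0,0,0],[0,0,0],[0,0,0],[0,0,0],[0,0,0],[0,0,0],[0,0,0]])

```text
time_s: 13.15
position: [0.5344, -0.0105, 0.2587]
tcp_rot: [[0.025, 0.961, 0.276], [-0.004, 0.276, -0.961], [-1.0, 0.023, 0.011]]
force: [-0.7, -0.2, 0.4]
opening: 0.572
```

Emit:
send_rows(fingers=[0.57,0.57,0.57,0.57,0.57,0.57], dp=[[-25,-15,0],[-50,-35,0],[-70,-70,0],[-70,-100,0],[-70,-100,0],[-70,-100,0]], turn=[[0,0,0],[0,0,0],[0,0,0],[0,0,0],[0,0,0],[0,0,0]])

```text
time_s: 13.65
position: [0.4645, -0.112, 0.2587]
tcp_rot: [[0.026, 0.962, 0.273], [-0.004, 0.273, -0.962], [-1.0, 0.024, 0.011]]
force: [0.3, 0.7, 0.7]
opening: 0.573
```

```bash
python3 - <<'E'
from h import *
s=bot.read_state();print(s['position'],s['force'],s['time_s'])
cap('scene','s8.png');cap('top','t8.png')
d=np.load('pics/s8.npz');e=np.load('pics/scene0.npz')
def cloud(d):
    K=d['K'];M=d['M'];v,u=np.mgrid[0:480,0:640];z=d['z']
    return np.stack([(u-K[0,2])/K[0,0]*z,-(v-K[1,2])/K[1,1]*z,-z],-1)@M[:3,:3].T+M[:3,3]
for n,x in(('before',e),('after',d)):
    P=cloud(x)
    for c in((.6133,.0460),(.6296,-.0112),(.6765,.1158)):
        m=np.hypot(P[...,0]-c[0],P[...,1]-c[1])<.008
        print(n,c,m.sum(),np.median(P[...,2][m]))
E
```

```text
[ 0.46449572 -0.11197742  0.25872336] [0.28065534 0.72533326 0.65103138] 13.65
before (0.6133, 0.046) 40 0.1120974163574125
before (0.6296, -0.0112) 43 0.11233102273253337
before (0.6765, 0.1158) 41 0.11114015693377455
after (0.6133, 0.046) 38 0.1127913720034866
after (0.6296, -0.0112) 46 0.11256770531166937
after (0.6765, 0.1158) 34 0.1107412668197178
```

View pics/s8.png

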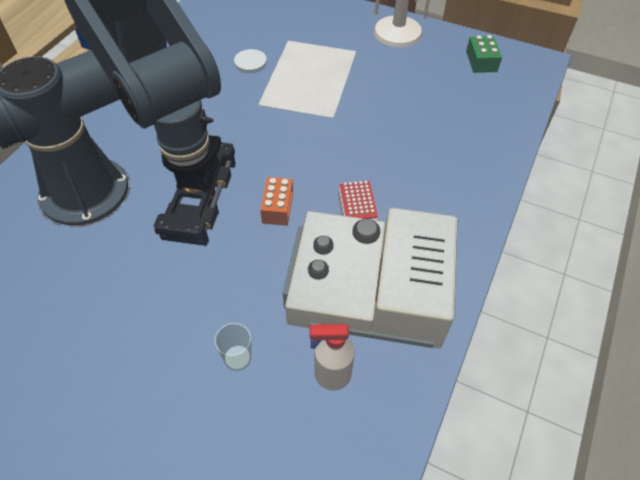

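View pics/t8.png

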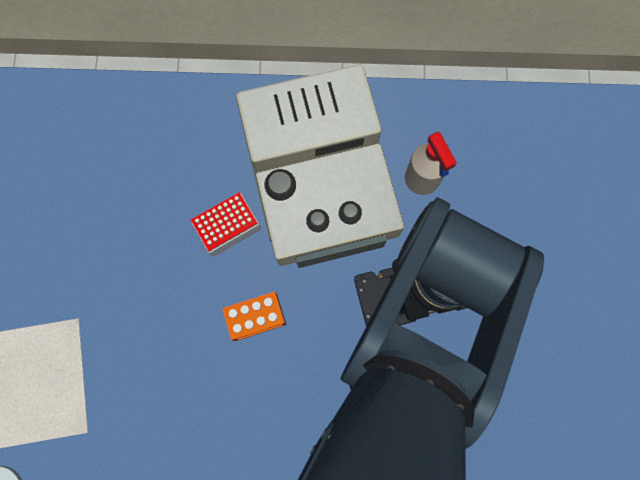

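The tray is home, all the keys are up, and the bystanders are at the same pixels as at the start: rack (277,200), tip box (358,199), beaker (234,346), bottle (333,357).

```bash
python3 -c "
from rig import bot
print(bot.hand_in())"
```

```text
the job is handed in; nothing more can be done
None
```

I pushed the tray home with both fingertips. It came up against the hard stop and did not move under more than 20 N. I then pressed both start keys together, held them bottomed at about 20 N from 8.9 to 12.3 s, and let go; the job was handed in at about 13.7 s.

**Last checks:**
- **Tray:** its panel is against the deck in the pictures. I did not read the joint value directly.
- **Keys:** both start keys are back up at about 112.7 mm, against 113 mm given. The stop key is within 0.5 mm of its starting height.
- **Bystanders:** all four are where they began in the scene camera. The arm hid the beaker from the top camera, which showed the other three in place.
- **Robot:** it stands clear of everything, with the force reading near zero.

No check failed. The two cameras differed by about 1 mm on where the keys were, and during the hold the tool tilted about 1° under load. Handing in gave no verdict.

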